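# Draw out the drying tray with the sanding drums

### The job

The glue on the sanding drums in the drying cabinet has set: with a fingertip push back the bolt of the tray that holds the black drums, then hook the fingertip behind that tray's lip and draw the tray out as far as it goes, with the drums still lying in it. Leave the tray with the vial caps shut and bolted, grip or lift nothing, and leave everything else on the bench where it is.

Things in the scene. Friction and masses are not known exactly. Their poses are not given: they have to be found in the camera images.
- cabinet: Low plywood drying cabinet with a clear cover, fixed; 152 mm deep, 272 wide, 58 high. Origin: centre of its underside, on the table; x points from its front to its back (away from the robot), y to its left, z up. Two steel trays slide side by side in it, centred 57 mm left and right of its middle; a barrel bolt on each outer front stile bars its tray.
- drum_liner: Lime-green foam liner 127x84x8 mm with five black sanding drums (18 mm across, standing 19 mm above the foam) seated in it; lies loose in one of the two trays, left or right from run to run. Origin: centre of its underside; axes as the cabinet's. Total mass about 0.1 kg.
- cap_liner: Dark grey foam liner 127x84x8 mm with one red and two yellow vial caps (36 mm across) seated in it; lies loose in the other tray. Origin: centre of its underside; axes as the cabinet's.
- left_tray (a joint): Slide of the left tray, m: 0 shut, grows as it comes forward (cabinet's -x), 0.100 at its stop; 1.5 N of friction, stays where left. Its grey front panel (98 mm wide, top 45 mm above the table, front face 88 mm ahead of the cabinet's origin) carries the pull: a ledge 46 mm wide, top 15 mm above the table, runs 36 mm forward to an upturned lip 6 mm thick.
- left_bolt (a joint): Slide of the left tray's bolt, m: 0 fully shot, grows outward (to the cabinet's left), 0.026 at its stop; starts at 0 to 0.004; 1.2 N of friction, stays where left. Shot, its rod crosses the outer 18 mm of the tray's front and really stops the tray after 3 mm; above 0.020 the tray is free.
- left_lip (a point): Point on the black inner face of the left tray's lip: the side to hook, 46 mm wide, 12 to 43 mm above the table. It is the centre of this face (toward the cabinet), 27.5 mm above the table; axes as the cabinet's; moves with the tray. The pocket behind it runs 36 mm along its +x to the front panel, open at the top and both ends.
- left_tab (a point): Point on the red inner side of the finger tab on the left bolt's outer end: the side to push outward. Upright plate, 28 mm along x, 18 to 48 mm above the table, in front of the cabinet. It is the centre of the red face (toward the cabinet's middle), 33 mm above the table, 117 mm ahead of the cabinet's origin, 136 mm to its left when shot; axes as the cabinet's; moves with the bolt. 56 mm free up to the tray's pull.
- right_tray (a joint): Slide of the right tray, m: 0 shut, grows as it comes forward (cabinet's -x), 0.100 at its stop; 1.5 N of friction, stays where left. Its grey front panel (98 mm wide, top 45 mm above the table, front face 88 mm ahead of the cabinet's origin) carries the pull: a ledge 46 mm wide, top 15 mm above the table, runs 36 mm forward to an upturned lip 6 mm thick.
- right_bolt (a joint): Slide of the right tray's bolt, m: 0 fully shot, grows outward (to the cabinet's right), 0.026 at its stop; starts at 0 to 0.004; 1.2 N of friction, stays where left. Shot, its rod crosses the outer 18 mm of the tray's front and really stops the tray after 3 mm; above 0.020 the tray is free.
- right_lip (a point): Point on the black inner face of the right tray's lip: the side to hook, 46 mm wide, 12 to 43 mm above the table. It is the centre of this face (toward the cabinet), 27.5 mm above the table; axes as the cabinet's; moves with the tray. The pocket behind it runs 36 mm along its +x to the front panel, open at the top and both ends.
- right_tab (a point): Point on the red inner side of the finger tab on the right bolt's outer end: the side to push outward. Upright plate, 28 mm along x, 18 to 48 mm above the table, in front of the cabinet. It is the centre of the red face (toward the cabinet's middle), 33 mm above the table, 117 mm ahead of the cabinet's origin, 136 mm to its right when shot; axes as the cabinet's; moves with the bolt. 56 mm free up to the tray's pull.
- scissors: Bystander: white-handled paper scissors, 175 mm, lying on the amber cutting board at the robot's right front. Origin: underside.
- blue_vial: Bystander: vial with red label and blue cap, 36 mm across, 60 mm tall, at the left edge. Origin: underside.
- red_vial: Bystander: vial with red label and red cap, 39x36x60 mm, at the left edge. Origin: underside.
- dropper: Bystander: small white dropper bottle, 20 mm across, 36 mm tall, at the left edge. Origin: underside.
- parts_case: Bystander: flat clear hinged parts box, 64x140x33 mm, at the left front. Origin: underside.
- marker: Bystander: white marker pen with a pink band, 14x152x12 mm, near the front edge. Origin: underside.
- pen: Bystander: blue ball pen, 12x151x10 mm, near the front edge. Origin: underside.

How it is judged:
On the way, in this order (a step that is already met when the one before it is completed fails the run):
1. the bolt of the drum tray is pushed back clear of the tray, which is still shut (((y of drum_liner in the frame of cabinet above 0 m and value of joint left_bolt above 0.0205 m and value of joint left_tray below 0.01 m) or (y of drum_liner in the frame of cabinet below 0 m and value of joint right_bolt above 0.0205 m and value of joint right_tray below 0.01 m))), for 0.1 s.
2. the drum tray is drawn out to its stop (((y of drum_liner in the frame of cabinet above 0 m and value of joint left_tray above 0.092 m) or (y of drum_liner in the frame of cabinet below 0 m and value of joint right_tray above 0.092 m))), for 0.2 s.
At the end, for the whole second after the job is handed in: The tray holding the drums stands out within 8 mm of its 100 mm stop with its bolt drawn (at least 20.5 mm), the other tray is shut (within 6 mm) with its bolt shot (within 8 mm), both foam liners lie in their trays (within 8 mm) at rest (((y of drum_liner in the frame of cabinet above 0 m and value of joint left_tray above 0.092 m and value of joint left_bolt above 0.0205 m and value of joint right_tray below 0.006 m and value of joint right_bolt below 0.008 m and (x of drum_liner in the frame of left_lip between 0.1005 and 0.1165 m and y of drum_liner in the frame of left_lip between -0.008 and 0.008 m and z of drum_liner in the frame of left_lip between -0.017 and -0.008 m) and (x of cap_liner in the frame of right_lip between 0.1005 and 0.1165 m and y of cap_liner in the frame of right_lip between -0.008 and 0.008 m and z of cap_liner in the frame of right_lip between -0.017 and -0.008 m)) or (y of drum_liner in the frame of cabinet below 0 m and value of joint right_tray above 0.092 m and value of joint right_bolt above 0.0205 m and value of joint left_tray below 0.006 m and value of joint left_bolt below 0.008 m and (x of drum_liner in the frame of right_lip between 0.1005 and 0.1165 m and y of drum_liner in the frame of right_lip between -0.008 and 0.008 m and z of drum_liner in the frame of right_lip between -0.017 and -0.008 m) and (x of cap_liner in the frame of left_lip between 0.1005 and 0.1165 m and y of cap_liner in the frame of left_lip between -0.008 and 0.008 m and z of cap_liner in the frame of left_lip between -0.017 and -0.008 m))) and linear speed of each of drum_liner, cap_liner below 0.02 m/s); the robot touches nothing.
It fails at once if the tray with the caps or its bolt is opened ((y of drum_liner in the frame of cabinet above 0 m and (value of joint right_tray above 0.015 m or value of joint right_bolt above 0.012 m)) or (y of drum_liner in the frame of cabinet below 0 m and (value of joint left_tray above 0.015 m or value of joint left_bolt above 0.012 m))).
It fails at once if a lip or a bolt tab is pinched between the fingers, i.e. its inner side (collider c6 or c2) and its outer side (c7 or c3) are pressed at once ((contact force between the fingers and left_tray_c6 above 1.5 N and contact force between the fingers and left_tray_c7 above 1.5 N) or (contact force between the fingers and left_bolt_c2 above 1.5 N and contact force between the fingers and left_bolt_c3 above 1.5 N) or (contact force between the fingers and right_tray_c6 above 1.5 N and contact force between the fingers and right_tray_c7 above 1.5 N) or (contact force between the fingers and right_bolt_c2 above 1.5 N and contact force between the fingers and right_bolt_c3 above 1.5 N)).
It fails at once if a liner with its parts is lifted or tipped ((height (world z) of drum_liner above 0.03 m or angle between drum_liner's own z axis and vertical above 0.15 rad) or (height (world z) of cap_liner above 0.03 m or angle between cap_liner's own z axis and vertical above 0.15 rad)).
It fails at once if the drums or caps are pressed by the fingers (contact force between the fingers and drum_liner above 2 N or contact force between the fingers and cap_liner above 2 N).
It fails at once if something else on the bench is moved more than 3 cm (distance of any of scissors, blue_vial, red_vial, dropper, parts_case, marker, pen from where it was at the start of the episode above 0.03 m).
It also fails if it takes over 40 s, if anything falls off the work surface, if the arm or the gripper's body presses on something with over 40 N, if the wrist force passes 120 N, or if a joint passes its speed limit or range.

### The arm

A 6-joint arm with a two-finger parallel gripper is mounted at the origin on a cart in front of the work surface, level with it; the furniture and walls round the work are solid. World frame = base frame: x ahead of the robot, y to its left, z up, the work surface at z = 0. Lengths are in m, angles in rad, forces in N, time in s.
With the tool pointing down it reaches from about 0.35 to 0.85 m from the base axis. Payload 8.1 kg.
Tool frame: the origin (TCP) lies at the centre of the arm's flange, where the gripper is bolted on; the fingertips stand 186 mm ahead of it and the grasp point (between the pads) lies 167 mm ahead of it; z points along the fingers, y is the line along which they close (so a half turn about z gives the same grasp; the last joint's range is limited). The gripper opens to 93 mm and grips with 3 to 60 N. Pads are 15 mm wide; open, the fingers measure 128 mm over their backs; the gripper's body (75 mm by 188 mm) begins 65 mm behind the grasp point.
Start: joints at [-1.398, 0.13, 1.488, -0, 1.523, -0.085], TCP at [0.153, -0.58, 0.405] pointing down, gripper open.
Joint ranges: [-2.96, 2.96], [-0.89, 2.26], [0.02, 2.5], [-1.34, 4.48], [0, 2.73], [-2.66, 2.66]. Speed limits (rad/s): [2.39, 2.39, 2.79, 3.14, 3.14, 3.14].

### API

Orientations are given as a rotation vector (axis times angle).
In Python, from plant import robot gives the robot as it stands.
- The arm moves only by the tool apply_moves, never from a script. Its argument "series" is a list of rows, each a list of 2 entries, a list of its own where there are three numbers: the shift along the tool's x, y, z in mm, then the turn, a rotation vector about the tool's x, y, z in rad. A call has 1 to 12 rows; each row shifts and turns the commanded pose from where the row before left it, along the tool's axes as they then stand; what a row does not reach is not made up. A row lasts 1/12 s, in which the tool goes at most 41.7 mm and 7.16 degrees, less where a joint would pass 70% of its speed; a pose out of reach is approached as far as the arm can. A call is refused whole if a number of a shift passes 41.7 or a number of a turn 0.125, either way. A call with a gripper value outside its range is refused whole. "claw" is the opening, from 0 (shut) to 1 (fully open), set as the call begins (left out, the last holds). The fingers move at their own pace and stop on an object; "newtons" is the grip in N (left out, the last holds). Time passes only in rows, so rows that do not move let the fingers close. It gives the time, the measured TCP pose, the force, the opening and the grip force at its end, in the units of the state.
- robot.read_state(): the state, without advancing time (a new reading comes with each control period).
- robot.read_camera(name): name is "scene" or "top"; returns (picture, depth): 420x560x3 uint8, blue, green, red; 420x560 float32, m along the optical axis (not along the pixel's ray), 0 where there is no reading.
- robot.calibration(name): a dict with "fx", "fy", "cx", "cy" (pixels), "extrinsics" (4x4, takes a point from world to camera coordinates). Camera axes: x right, y down, z forward; pixel columns grow to the right and rows downward; lengths in m; the calibration is good to about 2 mm. A picture is of the moment at which its call begins. calibration takes no time and is no camera call.
- robot.close_job(): hands the job in; it is judged then, once.
The state is a dict: "t": time; "q": joint angles; "dq": joint speeds; "joint_torque": joint torques, N m; "tool_pos": TCP position; "orientation": TCP orientation; "force": force on the tool from outside, world axes, zero at the start; "wrist_torque": the same for the moment, N m; "opening": finger opening in m; "gripper_force": force on a finger pad.
Only numpy, scipy, OpenCV 4.12 (cv2) and the standard library are available. Lean on these libraries where they do the work, as an engineer would, in place of code of your own. Each camera call takes 0.05 s, during which the arm holds its last target. There are 200 camera calls.

## Working session

There is one attempt and no reset: what is moved stays moved. The work goes in short steps, Python scripts to look and compute and a tool call to move; the robot and the scene stay as the last step left them, time stands still between calls to the robot, and variables do not carry over. Pictures are saved under pics/ and viewed, at most 10 in all, crops included, and the job is handed in when it is done.

Besides the shell and the picture viewer there is one more tool, called after "Request:" as a command line: name --argument value ..., lists and objects as JSON in quotes. apply_moves: Moves the arm, as the interface text tells. Its arguments: {"type":"object","properties":{"series":{"type":"array"},"claw":{"type":"number"},"newtons":{"type":"number"}},"required":["series"]}

```bash
mkdir -p pics; cat > h.py <<'E'
import numpy as np, cv2
from plant import robot
from scipy.spatial.transform import Rotation as R
def ray(c,u,v,z):
    E=np.array(c["extrinsics"]);Rm=E[:3,:3];o=-Rm.T@E[:3,3]
    d=Rm.T@np.array([(u-c["cx"])/c["fx"],(v-c["cy"])/c["fy"],1]);return o+d*(z-o[2])/d[2]
def pts(c,D):
    v,u=np.indices(D.shape);E=np.array(c["extrinsics"])
    P=np.stack([(u-c["cx"])/c["fx"]*D,(v-c["cy"])/c["fy"]*D,D],-1)
    return (P-E[:3,3])@E[:3,:3]
E
python3 - <<'E'
from h import *
s=robot.read_state();print(s["t"],s["tool_pos"],s["orientation"],R.from_rotvec(s["orientation"]).as_matrix().round(3))
for n in("scene","top"):
    I,D=robot.read_camera(n);c=robot.calibration(n);cv2.imwrite(f"pics/{n}0.png",I);np.savez(f"{n}0.npz",I=I,D=D)
    E=np.array(c["extrinsics"]);print(n,c["fx"],(-E[:3,:3].T@E[:3,3]).round(3),E[:3,:3].round(2).tolist())
E
```

```text
0.0 [ 0.15295823 -0.5799382   0.40369307] [-3.11367919e+00 -4.03579316e-01  1.09777872e-04] [[ 0.967  0.255 -0.   ]
 [ 0.255 -0.967  0.002]
 [ 0.    -0.002 -1.   ]]
scene 404.53307497756794 [0.043 0.673 0.62 ] [[-0.78, -0.62, 0.02], [-0.37, 0.44, -0.82], [0.5, -0.65, -0.57]]
top 529.9963170034664 [0.243 0.036 1.646] [[0.01, -1.0, -0.01], [-0.98, -0.01, -0.17], [0.17, 0.02, -0.98]]
```

View pics/top0.png

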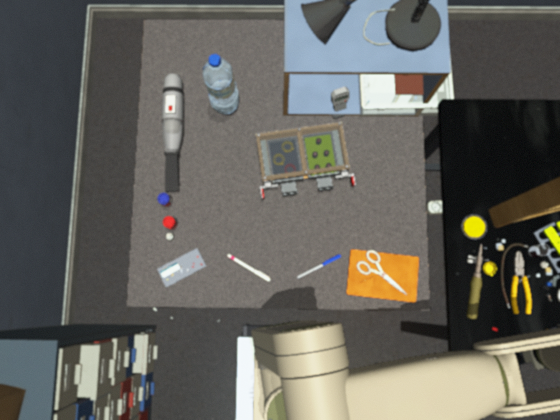

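View pics/scene0.png

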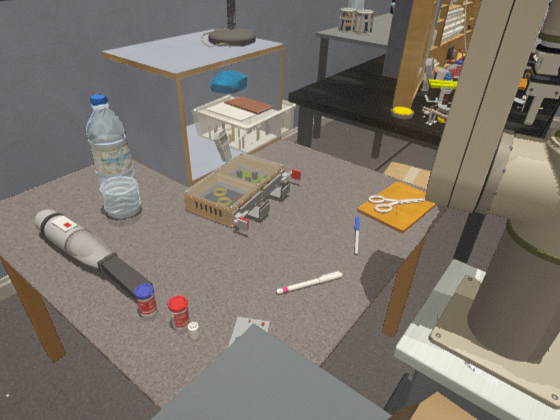

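The top picture shows the lime liner in the right tray, around (320,152), and the caps on the left. The red tabs are at (262,193) and (352,181).

```bash
python3 - <<'E'
from h import *
f=np.load("top0.npz");I,D=f["I"],f["D"];c=robot.calibration("top");P=pts(c,D)
h=cv2.cvtColor(I,cv2.COLOR_BGR2HSV)
m=(((h[...,0]<8)|(h[...,0]>172))&(h[...,1]>120)).astype(np.uint8)
m[:,:240]=0;m[:165]=0;m[210:]=0;m[:,380:]=0
n,l,st,ce=cv2.connectedComponentsWithStats(m)
for i in range(1,n):
    print(st[i],ce[i].round(1),"ray z.045",ray(c,*ce[i],.045).round(4),"depth",np.median(P[l==i],0).round(4))
# raised region -> cabinet rectangle (z 0.045..0.075)
b=((P[...,2]>.05)&(P[...,2]<.07)&(D>0)).astype(np.uint8);b[:,:240]=0;b[:,360:]=0;b[:115]=0;b[200:]=0
b=cv2.morphologyEx(b,cv2.MORPH_OPEN,np.ones((2,2),np.uint8))
X=P[b>0][:,:2].astype(np.float32)
r=cv2.minAreaRect(X*1000);print(len(X),r,cv2.boxPoints(r).round())
g=((h[...,0]>28)&(h[...,0]<50)&(h[...,1]>140)).astype(np.uint8);g[:115]=0;g[200:]=0;g[:,:240]=0;g[:,360:]=0
v,u=np.nonzero(g);print("green",len(u),ray(c,u.mean(),v.mean(),.02).round(3))
S=np.load("scene0.npz")["I"]
A=cv2.resize(I[110:205,245:365],(800,633),interpolation=cv2.INTER_CUBIC)[:590]
cv2.imwrite("pics/topc.png",A)
E
```

```text
[351 177   3   9  19] [351.9 180.8] ray z.045 [ 0.6252 -0.1875  0.045 ] depth [ 0.6291 -0.1887  0.0379]
[262 190   2   7   8] [262.9 192.6] ray z.045 [0.5851 0.0873 0.045 ] depth [0.5858 0.087  0.0438]
4051 ((533.1386108398438, -67.07710266113281), (546.1881103515625, 284.3722229003906), 7.8522162437438965) [[ 243.   36.]
 [ 282. -245.]
 [ 823. -171.]
 [ 784.  111.]]
green 12 [ 0.758 -0.105  0.02 ]
```

View pics/topc.png

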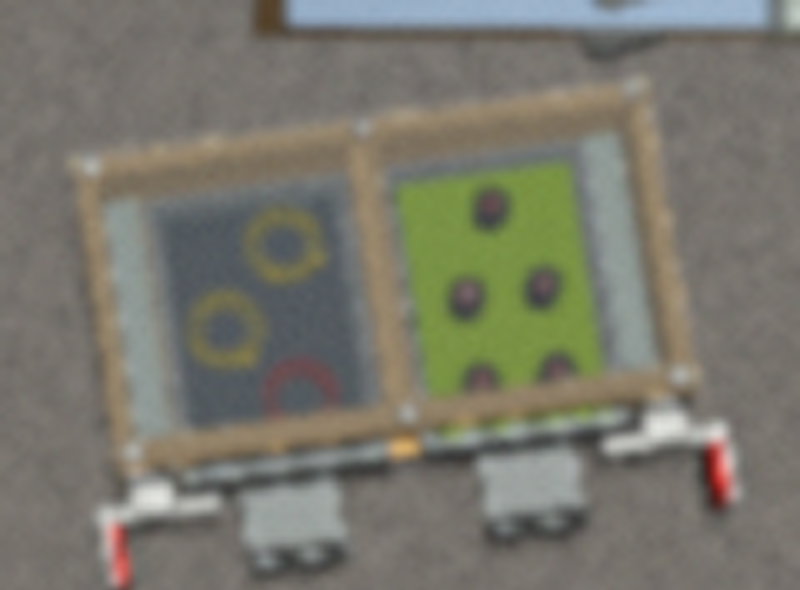

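The crop shows the lime tray on the right, its pull at about (532,480), its tab at (718,470), and the cabinet corners. Next I'll get the pose from the corners and tabs.

```bash
python3 - <<'E'
from h import *
c=robot.calibration("top")
px=lambda x,y:(245+(x+.5)/6.667-.5,110+(y+.5)/6.663-.5)
W=[ray(c,*px(*q),.058)[:2] for q in[(72,160),(650,78),(698,390),(125,470)]]+[ray(c,351.9,180.8,.042)[:2],ray(c,262.9,192.6,.042)[:2]]
L=np.array([(.076,.136),(.076,-.136),(-.076,-.136),(-.076,.136),(-.117,-.138),(-.117,.138)]);W=np.array(W)
a,b=L-L.mean(0),W-W.mean(0)
th=np.arctan2((a[:,0]*b[:,1]-a[:,1]*b[:,0]).sum(),(a*b).sum());C,S=np.cos(th),np.sin(th);M=np.array([[C,-S],[S,C]])
o=W.mean(0)-M@L.mean(0);print("o",o.round(4),"yaw",th,np.degrees(th));print(((W-o)@M-L).round(4))
np.savez("cab.npz",o=o,M=M)
s=robot.read_state();p=s["tool_pos"];Tx=R.from_rotvec(s["orientation"]).as_matrix()
for n,q in{"prebolt":(-.117,-.105),"lip":(-.105,-.057)}.items():
    w=o+M@q;print(n,w.round(4),"tool shift mm",(Tx.T@(np.r_[w,p[2]]-p)*1000).round(0))
print("turn z",np.arctan2(Tx[1,0],Tx[0,0])-th)
E
```

```text
o [ 0.7185 -0.0336] yaw 0.1515348963886601 8.682310012022445
[[-0.0023  0.0014]
 [-0.0011 -0.0008]
 [-0.0014  0.0016]
 [-0.0017 -0.0031]
 [ 0.0023 -0.0006]
 [ 0.0041  0.0015]]
prebolt [ 0.6187 -0.155 ] tool shift mm [ 559. -292.    1.]
lip [ 0.6233 -0.1058] tool shift mm [ 576. -339.    1.]
turn z 0.10623024841803405
```

Request:
apply_moves --series '[[[0,0,0],[0,0,0.106]],[[29,-19,0],[0,0,0]],[[29,-19,0],[0,0,0]],[[29,-19,0],[0,0,0]],[[29,-19,0],[0,0,0]],[[29,-19,0],[0,0,0]],[[29,-19,0],[0,0,0]],[[29,-19,0],[0,0,0]],[[29,-19,0],[0,0,0]],[[29,-19,0],[0,0,0]],[[29,-19,0],[0,0,0]],[[29,-19,0],[0,0,0]]]' --claw 0

```text
t: 1.1
tool_pos: [0.4376, -0.3239, 0.4044]
orientation: [-3.132, -0.238, 0.001]
force: [0.7, -1.2, -1.0]
opening: 0.0174
gripper_force: 0.0
```

Request:
apply_moves --series '[[[29,-19,0],[0,0,0]],[[29,-19,0],[0,0,0]],[[29,-19,0],[0,0,0]],[[29,-19,0],[0,0,0]],[[29,-19,0],[0,0,0]],[[29,-19,0],[0,0,0]],[[29,-19,0],[0,0,0]],[[0,0,30],[0,0,0]],[[0,0,30],[0,0,0]],[[0,0,30],[0,0,0]],[[0,0,0],[0,0,0]],[[0,0,0],[0,0,0]]]'

```text
t: 2.1
tool_pos: [0.6163, -0.1628, 0.3123]
orientation: [-3.13, -0.238, 0.008]
force: [-0.2, -0.8, 0.8]
opening: 0.0005
gripper_force: 0.0
```

```bash
cat > chk.py <<'E'
from h import *
f=np.load("cab.npz");o,M=f["o"],f["M"]
s=robot.read_state();p=np.array(s["tool_pos"]);T=R.from_rotvec(s["orientation"]).as_matrix()
t=p+T[:,2]*.186
print("t",s["t"],"tip cab",((t[:2]-o)@M).round(4),"z",t[2].round(4),"yawerr",np.arctan2(T[1,0],T[0,0])-np.arctan2(M[1,0],M[0,0]),"tilt",T[:2,2].round(3),"F",np.round(s["force"],1),"open",s["opening"])
E
python3 chk.py; python3 - <<'E'
from h import *
I,D=robot.read_camera("scene");cv2.imwrite("pics/s1.png",cv2.resize(I[130:280,150:350],(800,600),interpolation=cv2.INTER_CUBIC))
E
```

```text
t 2.1 tip cab [-0.1215 -0.1118] z 0.1263 yawerr 0.0002808239748560981 tilt [-0.005  0.002] F [-0.2 -0.8  0.8] open 0.000515382128392895
```

View pics/s1.png

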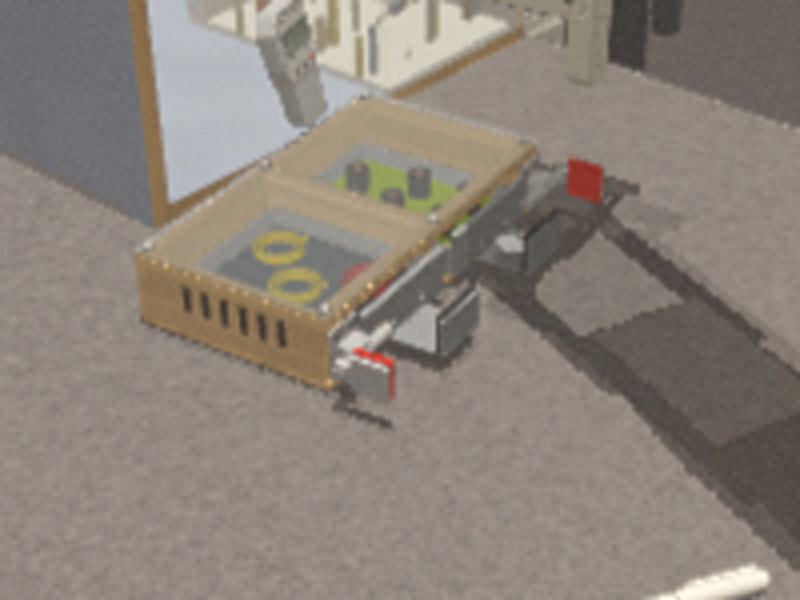

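The tip is at crop (590,60), hovering right above the right tab (585,180). The cap tray at left and the tab at (375,370) are untouched. I'll lower into the gap between pull and tab.

Request:
apply_moves --series '[[[3,-4,0],[0,0,0]],[[0,0,30],[0,0,0]],[[0,0,30],[0,0,0]],[[0,0,20],[0,0,0]],[[0,0,16],[0,0,0]],[[0,0,0],[0,0,0]],[[0,0,0],[0,0,0]]]'

```text
t: 2.73
tool_pos: [0.6202, -0.1589, 0.2203]
orientation: [3.132, 0.238, 0.002]
force: [-0.4, -0.2, -0.1]
opening: 0.0005
gripper_force: 0.0
```

```bash
python3 chk.py
```

```text
t 2.7333 tip cab [-0.1159 -0.1091] z 0.0343 yawerr 0.00010813931905367946 tilt [ 0.001 -0.   ] F [-0.4 -0.2 -0.1] open 0.0004727994014587722
```

Request:
apply_moves --series '[[[0,0,5],[0,0,0]],[[0,4,0],[0,0,0]],[[0,4,0],[0,0,0]],[[0,4,0],[0,0,0]],[[0,4,0],[0,0,0]],[[0,4,0],[0,0,0]],[[0,4,0],[0,0,0]],[[0,4,0],[0,0,0]],[[0,3,0],[0,0,0]],[[0,0,0],[0,0,0]]]'

```text
t: 3.57
tool_pos: [0.6244, -0.1902, 0.2137]
orientation: [3.132, 0.237, 0.0]
force: [0.1, -0.1, 0.9]
opening: 0.0004
gripper_force: 0.0
```

```bash
python3 chk.py
```

```text
t 3.5667 tip cab [-0.1167 -0.1407] z 0.0277 yawerr -0.00031178823677932566 tilt [ 0. -0.] F [ 0.1 -0.1  0.9] open 0.0004277888426785547
```

Request:
apply_moves --series '[[[0,2,0],[0,0,0]],[[0,2,0],[0,0,0]],[[0,2,0],[0,0,0]]]'

```text
t: 3.82
tool_pos: [0.6252, -0.1953, 0.2136]
orientation: [-3.132, -0.238, 0.001]
force: [0.7, 7.4, 0.4]
opening: 0.0003
gripper_force: 3.9
```

```bash
python3 - <<'E'
from h import *
I,D=robot.read_camera("top");c=robot.calibration("top")
f=np.load("cab.npz");o,M=f["o"],f["M"]
cv2.imwrite("pics/t2.png",cv2.resize(I[110:205,245:365],(720,570),interpolation=cv2.INTER_CUBIC))
exec(open("chk.py").read())
E
```

```text
t 3.8667 tip cab [-0.1167 -0.1455] z 0.0275 yawerr 0.00026801312200191996 tilt [-0.     0.001] F [-0.2  2.2  1.8] open 0.0007465659727507094
```

View pics/t2.png

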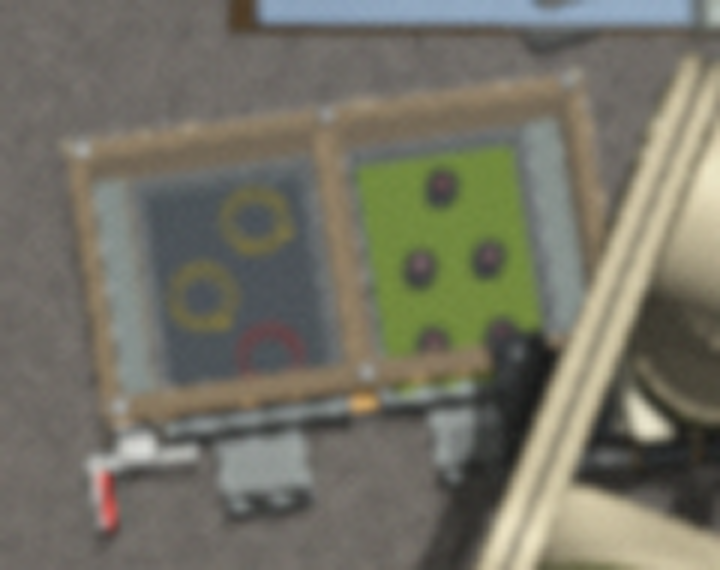

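The arm hides the right tab in this view, and contact has just begun. I'll keep pushing until the stop is felt.

Request:
apply_moves --series '[[[0,2,0],[0,0,0]],[[0,2,0],[0,0,0]],[[0,2,0],[0,0,0]],[[0,0,0],[0,0,0]]]'

```text
t: 4.2
tool_pos: [0.626, -0.1972, 0.2132]
orientation: [-3.124, -0.24, 0.004]
force: [-4.9, 24.2, 8.5]
opening: 0.0006
gripper_force: 12.2
```

```bash
python3 - <<'E'
from h import *
exec(open("chk.py").read())
I,D=robot.read_camera("scene");cv2.imwrite("pics/s3.png",cv2.resize(I[130:250,220:380],(800,600),interpolation=cv2.INTER_CUBIC))
E
```

```text
t 4.2 tip cab [-0.1166 -0.1462] z 0.0272 yawerr 0.0019050753759260186 tilt [-0.003  0.008] F [-4.9 24.2  8.5] open 0.0006156010142675638
```

View pics/s3.png

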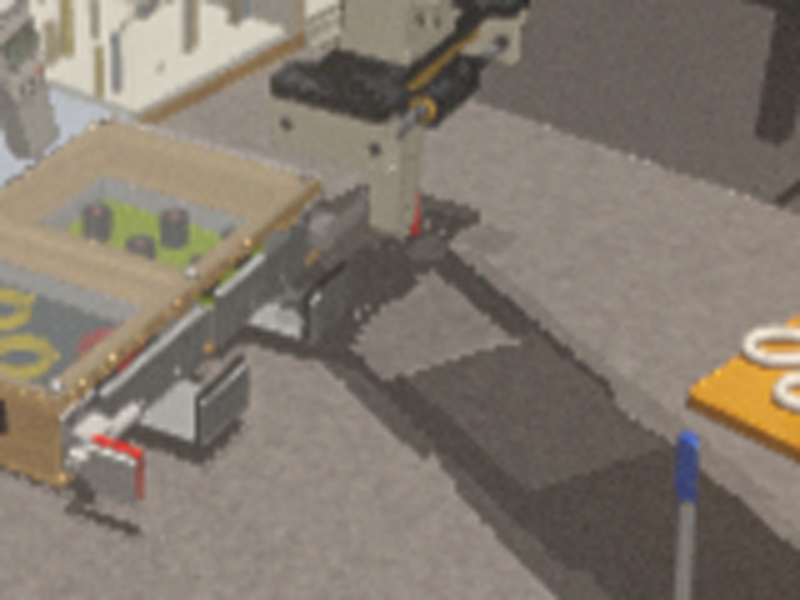

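At crop (415,215) the finger sits against the red tab, which is well outboard of the stile. With 24 N against it, the bolt is at its stop. I'll back off and go over the pull.

Request:
apply_moves --series '[[[0,-7,0],[0,0,0]],[[0,-7,0],[0,0,0]],[[0,-6,-20],[0,0,0]],[[0,0,-20],[0,0,0]],[[0,0,-15],[0,0,0]],[[6,-24,0],[0,0,0]],[[6,-24,0],[0,0,0]],[[0,-24,0],[0,0,0]],[[0,0,0],[0,0,0]],[[0,0,0],[0,0,0]]]'

```text
t: 5.08
tool_pos: [0.624, -0.1077, 0.2687]
orientation: [3.132, 0.241, -0.0]
force: [-1.0, -0.1, 0.1]
opening: 0.0006
gripper_force: 0.0
```

```bash
python3 - <<'E'
from h import *
exec(open("chk.py").read())
I,D=robot.read_camera("scene");cv2.imwrite("pics/s4.png",cv2.resize(I[130:250,220:380],(800,600),interpolation=cv2.INTER_CUBIC))
E
```

```text
t 5.0833 tip cab [-0.1047 -0.0591] z 0.0827 yawerr 0.0021634682516955273 tilt [-0.    -0.001] F [-1.  -0.1  0.1] open 0.0006234837005287856
```

View pics/s4.png

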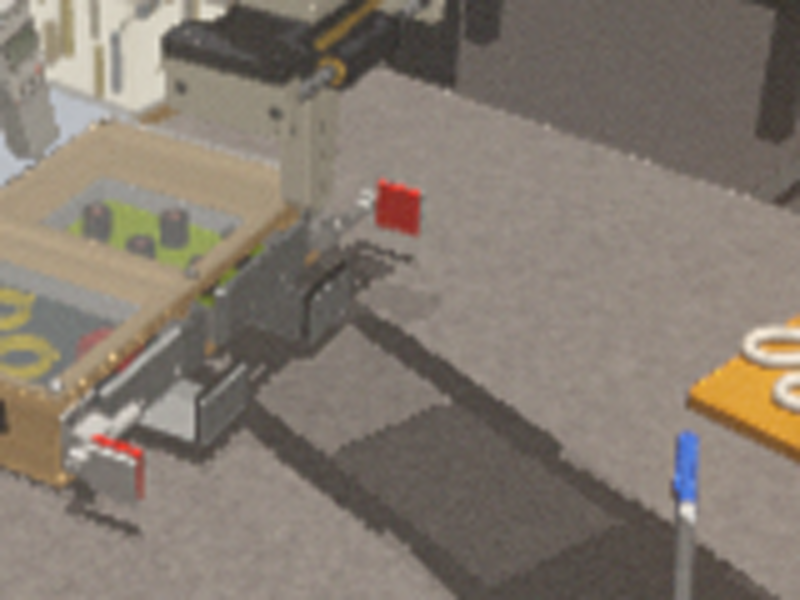

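The right tab at crop (398,207) stands well out and the bolt rod is withdrawn. The finger is above the pull, so I'll lower it behind the lip.

Request:
apply_moves --series '[[[0,0,20],[0,0,0]],[[0,0,20],[0,0,0]],[[0,0,10],[0,0,0]],[[0,0,7],[0,0,0]],[[0,0,0],[0,0,0]],[[0,0,0],[0,0,0]]]'

```text
t: 5.63
tool_pos: [0.6241, -0.1091, 0.2118]
orientation: [3.133, 0.237, -0.001]
force: [0.3, -0.2, 0.7]
opening: 0.0003
gripper_force: 0.0
```

```bash
python3 chk.py
```

```text
t 5.6333 tip cab [-0.1048 -0.0604] z 0.0258 yawerr -0.0003676591783388916 tilt [-0. -0.] F [ 0.3 -0.2  0.7] open 0.00028648588164105417
```

Request:
apply_moves --series '[[[-4,0,0],[0,0,0]],[[-4,0,0],[0,0,0]],[[-4,0,0],[0,0,0]],[[-4,0,0],[0,0,0]],[[-6,0,0],[0,0,0]],[[-7,0,0],[0,0,0]],[[-7,0,0],[0,0,0]],[[-7,0,0],[0,0,0]],[[-7,0,0],[0,0,0]],[[-7,0,0],[0,0,0]],[[-7,0,0],[0,0,0]],[[-7,0,0],[0,0,0]]]'

```text
t: 6.63
tool_pos: [0.5532, -0.1193, 0.2117]
orientation: [-3.132, -0.238, 0.0]
force: [2.4, 0.8, 2.4]
opening: 0.0008
gripper_force: 1.0
```

Request:
apply_moves --series '[[[-7,0,0],[0,0,0]],[[-7,0,0],[0,0,0]],[[-6,0,0],[0,0,0]],[[-4,0,0],[0,0,0]],[[-3,0,0],[0,0,0]],[[-3,0,0],[0,0,0]],[[-3,0,0],[0,0,0]],[[0,0,0],[0,0,0]]]'

```text
t: 7.3
tool_pos: [0.5207, -0.1242, 0.2114]
orientation: [-3.132, -0.238, 0.002]
force: [0.4, -0.5, -0.6]
opening: 0.0006
gripper_force: 0.0
```

```bash
python3 chk.py
```

```text
t 7.3 tip cab [-0.2095 -0.0597] z 0.0254 yawerr 0.00021279633755266758 tilt [-0.001  0.   ] F [ 0.4 -0.5 -0.6] open 0.000550900200856189
```

Request:
apply_moves --series '[[[-3,0,0],[0,0,0]],[[-3,0,0],[0,0,0]],[[-2,0,0],[0,0,0]],[[0,0,0],[0,0,0]]]'

```text
t: 7.63
tool_pos: [0.5173, -0.1244, 0.212]
orientation: [-3.132, -0.238, -0.023]
force: [38.1, 5.4, -30.9]
opening: 0.0006
gripper_force: 18.9
```

```bash
python3 chk.py
```

```text
t 7.6333 tip cab [-0.2099 -0.0596] z 0.0261 yawerr 1.6727652191517173e-05 tilt [0.015 0.001] F [ 38.1   5.4 -30.9] open 0.0006113579514907986
```

The stop is felt. I'll ease off, lift clear, and move back toward the robot.

Request:
apply_moves --series '[[[4,0,0],[0,0,0]],[[4,0,0],[0,0,0]],[[4,0,0],[0,0,0]],[[4,0,0],[0,0,0]],[[0,0,0],[0,0,0]],[[0,0,-15],[0,0,0]],[[0,0,-25],[0,0,0]],[[0,0,-35],[0,0,0]],[[0,0,-40],[0,0,0]],[[0,0,-30],[0,0,0]],[[0,30,0],[0,0,0]],[[0,40,0],[0,0,0]]]'

```text
t: 8.63
tool_pos: [0.5407, -0.1912, 0.3605]
orientation: [3.13, 0.244, 0.008]
force: [1.0, -0.0, -1.1]
opening: 0.0004
gripper_force: 0.0
```

Request:
apply_moves --series '[[[-20,35,0],[0,0,0]],[[-20,35,0],[0,0,0]],[[-20,35,0],[0,0,0]],[[-20,35,0],[0,0,0]],[[-20,35,0],[0,0,0]],[[0,0,0],[0,0,0]],[[0,0,0],[0,0,0]]]'

```text
t: 9.22
tool_pos: [0.4659, -0.3824, 0.3564]
orientation: [-3.133, -0.232, 0.001]
force: [-0.3, 0.2, -0.7]
opening: 0.0004
gripper_force: 0.0
```

```bash
python3 - <<'E'
from h import *
exec(open("chk.py").read())
I,D=robot.read_camera("top");cv2.imwrite("pics/t5.png",cv2.resize(I[110:220,235:375],(750,590),interpolation=cv2.INTER_CUBIC))
E
```

```text
t 9.2167 tip cab [-0.3025 -0.3066] z 0.1704 yawerr -0.003908189004937723 tilt [-0.001  0.   ] F [-0.3  0.2 -0.7] open 0.00042175946332486357
```

View pics/t5.png

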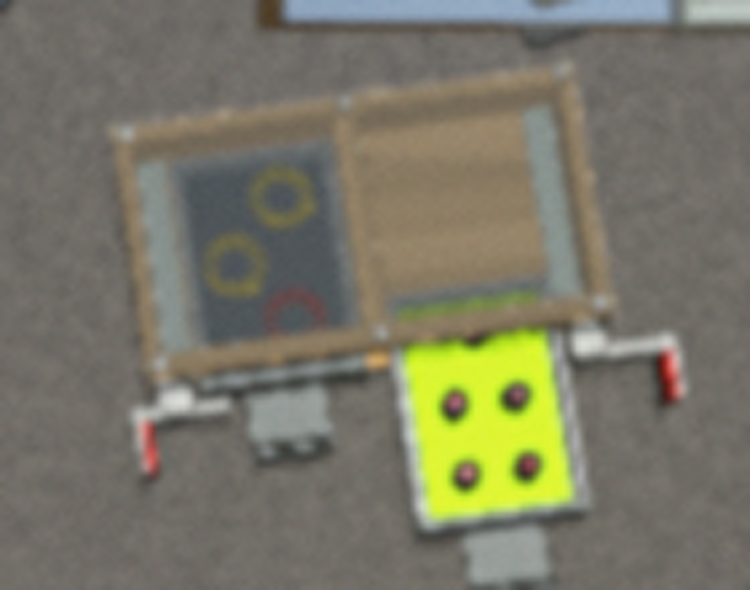

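The drum tray is fully out: its ledge sits about 167 px (100 mm) forward of its shut position. The liner and drums are in place, the right bolt is drawn, and the left tray is shut and bolted. I'll hand it in.

```bash
python3 -c "
from plant import robot
print(robot.close_job())"
```

```text
the job is handed in; nothing more can be done
None
```

I pushed back the bolt of the right-hand drum tray and drew the tray out to its stop with the drums still in it; the cap tray is still shut and bolted, and the job is handed in (no verdict was returned).

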